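# Swap the piston and the ignition coil between two parts trays

## Robot

A 6-joint arm with a two-finger parallel gripper is mounted at the origin on a cart in front of the work surface, level with it; the furniture and walls round the work are solid. World frame = base frame: x ahead of the robot, y to its left, z up, the work surface at z = 0. Lengths are in m, angles in rad, forces in N, time in s.
With the tool pointing down it reaches from about 0.4 to 0.825 m from the base axis. Payload 7 kg.
Tool frame: the origin (TCP) lies midway between the tips of the shut fingers; the grasp point (between the pads) lies 19 mm behind it; z points along the fingers, y is the line along which they close (so a half turn about z gives the same grasp; the last joint's range is limited). The gripper opens to 88 mm and grips with 3 to 60 N. Pads are 19 mm wide; open, the fingers measure 130 mm over their backs; the gripper's body (78 mm by 193 mm) begins 47 mm behind the grasp point.
Start: joints at [-1.045, 0.359, 0.012, 0, -1.224, -0.288], TCP at [0.159, -0.656, 0.227] pointing down, gripper open.
Joint ranges: [-3.07, 3.07], [-1.43, 2.12], [-1.02, 1.25], [-3.03, 1.67], [-3.05, -0], [-3.03, 3.03]. Speed limits (rad/s): [2.39, 2.39, 3.01, 3.14, 3.14, 3.14].

## Interface

Orientations are given as [roll, pitch, yaw] about the fixed x, y, z axes, in that order (R = Rz(yaw) Ry(pitch) Rx(roll)).
In Python, from station import get_state, grab_frame, calibration, job_done, boxes_of, regions_of, spot_point gives the robot as it stands. The module is installed in compiled form; this text tells all that it offers.
- The arm moves only by the tool arm_command, never from a script. Its argument "commands" is a list of rows, each an object of numbers: "tx", "ty", "tz": the shift along the tool's x, y, z each as a share of 25 cm, from -1 to 1; "twist": the turn about the tool's z as a share of 180 degrees, from -1 to 1. A call has exactly 8 rows; each row is the pose to reach, as a shift and turn from the pose commanded when the call began, along the tool's axes at that moment, turning the shorter way round; what a row does not reach only later rows make up. A row lasts 1/12 s, in which the tool goes at most 41.7 mm and 7.16 degrees, less where a joint would pass 70% of its speed; a pose out of reach is approached as far as the arm can. A call with a number of a shift or a turn outside -1 to 1 is refused whole. A call with a gripper value outside its range is refused whole. "claw" is the opening, from 0 (shut) to 1 (fully open), set as the call begins (left out, the last holds). The fingers move at their own pace and stop on an object; "grip_force" is the grip in N (left out, the last holds). Time passes only in rows, so rows that repeat a pose let the fingers close, or fill a call up. It gives the time, the measured TCP pose, the force, the opening and the grip force at its end, in the units of the state.
- get_state(): the state, without advancing time (a new reading comes with each control period).
- grab_frame(name): name is "scene" or "side" or "wrist"; returns the picture (480x640x3 uint8, red, green, blue); there is no depth.
- calibration(name): a dict with "camera_matrix" (3x3 intrinsics, pixels), "extrinsics" (4x4, takes a point from camera to world coordinates). Camera axes: x right, y down, z forward; pixel columns grow to the right and rows downward; lengths in m; the calibration is good to about 2 mm. The wrist camera is an equidistant fisheye: a pixel r from the principal point sees the ray r / f radians off the axis. A picture is of the moment at which its call begins: read the wrist's pose just before it. calibration takes no time and is no camera call; for the wrist camera it gives the pose at the moment of the call.
- job_done(): hands the job in; it is judged then, once.
Trained networks look in the newest picture that a camera, given by its name, has taken for a name from the list of things; names that differ only in an ending like _2 or _b are one class to them, and where a whole thing is asked for, a point or a joint stands for the part that bears it (a point fixed in the world has none). Each returns a list of dicts, best first, with "score" (0 to 1); they miss things now and then, are a little off and sometimes report something else, mostly with a low value. They report only what shows in the picture. A call takes as long as a camera call.
- boxes_of(query, camera): "rect" ([left, top, right, bottom] in pixels, round what is visible of it).
- regions_of(query, camera): "region" (480x640 bool, what is visible of it) and "rect" ([left, top, right, bottom] in pixels, round what is visible of it).
- spot_point(query, camera): "uv" ([column, row] in pixels: a listed point, or the origin of a listed thing).
The state is a dict: "t": time; "q": joint angles; "qd": joint speeds; "joint_efforts": joint torques, N m; "eef_pos": TCP position; "ee_rot": TCP orientation; "force": force on the tool from outside, world axes, zero at the start; "moment": the same for the moment, N m; "width": finger opening in m; "gripper_force": force on a finger pad.
Only numpy, scipy, OpenCV 4.12 (cv2) and the standard library are available. Lean on these libraries where they do the work, as an engineer would, in place of code of your own. Each camera call takes 0.05 s, during which the arm holds its last target. There are 200 camera calls.

## Task

The piston and the ignition coil were put down in each other's parts tray. Swap them over: the ignition coil belongs in the large bay of the tray that holds the two spark plugs, standing on its base as it does now, and the piston belongs in the large bay of the tray that holds the bearing, standing upright with its crown on top. Set the parts down rather than dropping them, and leave the other things in the trays and on the bench where they are.

Things in the scene. Friction and masses are not known exactly. Their poses are not given: they have to be found in the camera images.
- piston: The bare metal engine piston, an upright cylinder 47 mm in diameter and 48 mm tall with a flat crown on top and a gudgeon pin hole through its side, about 0.12 kg. It starts near the middle of the large bay of the tray that holds the spark plugs. Origin: centre of its underside; z up out of the crown.
- ignition_coil: Black ignition coil, 0.21 kg. Block (own axes, mm): x -4..31, y -28..28 (grip its flat sides, 56 wide, at x = 13), z 0..40. Foot 3 thick juts out to y = +-38 at x 7..19: keep fingertips 5 above the underside. Stub, 12 thick, points to x = -32 at z = 20. Starts mid large bay of the bearing's tray, turned up to 1.5 rad from the tray. Origin on the underside plane; z up.
- plug_tray: The tray with two spark plugs in its small bay: open steel tray fixed to the bench, on the robot's left or right; outside 204 (x) x 146 (y) mm, rim 28 mm above the bench. A cross wall 21 mm high parts the large bay on the robot's side (-x) from the small bay (55 x 140 mm inside) on the far side. Walls and floor 3 mm. Origin: centre of the underside, z up.
- bearing_tray: The tray with a ball bearing and a bolt in its small bay: open steel tray fixed to the bench, on the robot's left or right; outside 204 (x) x 146 (y) mm, rim 28 mm above the bench. A cross wall 21 mm high parts the large bay on the robot's side (-x) from the small bay (55 x 140 mm inside) on the far side. Walls and floor 3 mm. Origin: centre of the underside, z up.
- plug_tray_bay (a point): Centre of the inner floor of the large bay (140 x 140 mm inside) of the tray with the spark plugs, 3 mm above the bench; axes as the tray's. The ignition coil goes in this bay, anywhere.
- bearing_tray_bay (a point): Centre of the inner floor of the large bay (140 x 140 mm inside) of the tray with the bearing, 3 mm above the bench; axes as the tray's. The piston goes in this bay, anywhere.
- free_spot (a point): Centre of a patch of bare bench between the two trays, clear for at least 70 mm all round, where a part can be put down for the moment. On the bench top; axes as the world's.
- spark_plug_1: A spark plug, 21 x 78 x 18 mm, lying along y in the small bay of its tray (the nearer of the two). Origin: centre of its underside. Leave it.
- spark_plug_2: A second, equal spark plug lying beside the first. Origin: centre of its underside. Leave it.
- bearing: A ball bearing, 47 mm in diameter and 14 mm thick, lying flat in the small bay of its tray. Origin: centre of its underside. Leave it.
- bolt: A hexagon bolt, 13 x 41 x 15 mm, lying beside the bearing. Origin: centre of its underside. Leave it.
- solder_spool: A reel of solder wire standing on its flange, 60 mm in diameter and 42 mm tall, loose on the bench beyond the free patch. Origin: centre of its underside. Leave it.

How it is judged:
By the outcome, as a careful person would: the job done as asked, in the order asked, and still so for the second after the job is handed in, with the robot touching nothing.
It also fails if it takes over 67 s, if anything falls off the work surface, if the arm or the gripper's body presses on something with over 40 N, if the wrist force passes 120 N, or if a joint passes its speed limit or range.

## Working session

There is one attempt and no reset: what is moved stays moved. The work goes in short steps, Python scripts to look and compute and a tool call to move; the robot and the scene stay as the last step left them, time stands still between calls to the robot, and variables do not carry over. Pictures are saved under pics/ and viewed, at most 10 in all, crops included, and the job is handed in when it is done.

Besides the shell and the picture viewer there is one more tool, called by a JSON object that holds its "api" and its "payload". arm_command: Moves the arm, as the interface text tells. Shift numbers are shares of 25 cm and turn numbers shares of 180 degrees, none past 1 either way. Its arguments: {"type":"object","properties":{"commands":{"type":"array"},"claw":{"type":"number"},"grip_force":{"type":"number"}},"required":["commands"]}

```bash
mkdir -p pics
cat > h.py <<'E'
import numpy as np, cv2
from station import *
def proj_z(cam,uv,z):
    c=calibration(cam);K=np.array(c["camera_matrix"]);T=np.array(c["extrinsics"])
    x=(uv[0]-K[0,2])/K[0,0];y=(uv[1]-K[1,2])/K[1,1]
    if cam=="wrist":
        r=np.hypot(x,y);d=np.array([np.sin(r)*x/r,np.sin(r)*y/r,np.cos(r)])
    else: d=np.array([x,y,1.])
    d=T[:3,:3]@d;o=T[:3,3]
    return o+d*(z-o[2])/d[2]
def to_px(cam,P):
    c=calibration(cam);K=np.array(c["camera_matrix"]);T=np.array(c["extrinsics"])
    p=np.linalg.inv(T)@np.append(P,1);x,y=p[:2]/p[2]
    if cam=="wrist":
        n=np.hypot(p[0],p[1]);r=np.arctan2(n,p[2]);x,y=p[:2]/n*r
    return np.array([K[0,0]*x+K[0,2],K[1,1]*y+K[1,2]])
def save(cam,name):
    im=grab_frame(cam);cv2.imwrite("pics/"+name,im[:,:,::-1]);return im
E
python3 - <<'E'
from h import *
np.set_printoptions(precision=3,suppress=True)
s=get_state();print(s["t"],s["eef_pos"],s["ee_rot"],s["width"])
for c in ("scene","side"):
    save(c,c+"0.png");print(c,np.array(calibration(c)["extrinsics"])[:3,3])
    for n,z in (("piston",.003),("ignition_coil",.003),("plug_tray_bay",.003),("bearing_tray_bay",.003),("free_spot",0),("solder_spool",0),("plug_tray",0),("bearing_tray",0)):
        for r in spot_point(n,c)[:2]: print(n,round(r["score"],2),np.array(r["uv"]),proj_z(c,r["uv"],z))
E
```

```text
0.0 [ 0.159 -0.656  0.226] [ 3.14  -0.    -2.904] 0.0878283839413324
scene [ 0.234 -0.665  0.438]
piston 0.65 [354.4 367.7] [ 0.489 -0.263  0.003]
ignition_coil 0.97 [241.8 225.7] [0.502 0.232 0.003]
plug_tray_bay 0.73 [339.9 364.7] [ 0.475 -0.249  0.003]
bearing_tray_bay 0.75 [241.1 228.9] [0.496 0.217 0.003]
free_spot 0.89 [276.2 277.7] [0.487 0.002 0.   ]
solder_spool 0.86 [351.8 247.1] [0.665 0.037 0.   ]
plug_tray 0.71 [361.6 356.7] [ 0.511 -0.246  0.   ]
bearing_tray 0.78 [249.2 223.9] [0.522 0.239 0.   ]
side [ 0.25 -0.71  0.39]
piston 0.58 [344.  341.5] [ 0.488 -0.259  0.003]
ignition_coil 0.61 [250.  221.5] [0.494 0.213 0.003]
ignition_coil 0.58 [294.6 214.6] [0.6   0.21  0.003]
plug_tray_bay 0.74 [339.8 338.2] [ 0.486 -0.25   0.003]
plug_tray_bay 0.56 [386.  317.4] [ 0.571 -0.234  0.003]
bearing_tray_bay 0.66 [337.7 339.3] [ 0.482 -0.251  0.003]
bearing_tray_bay 0.57 [250.  220.4] [0.496 0.219 0.003]
free_spot 0.7 [282.5 265.6] [ 0.49 -0.01  0.  ]
solder_spool 0.94 [355.  241.7] [0.659 0.026 0.   ]
plug_tray 0.61 [357.  336.3] [ 0.512 -0.253  0.   ]
bearing_tray 0.71 [260.1 217.4] [0.524 0.234 0.   ]
```

View pics/scene0.png

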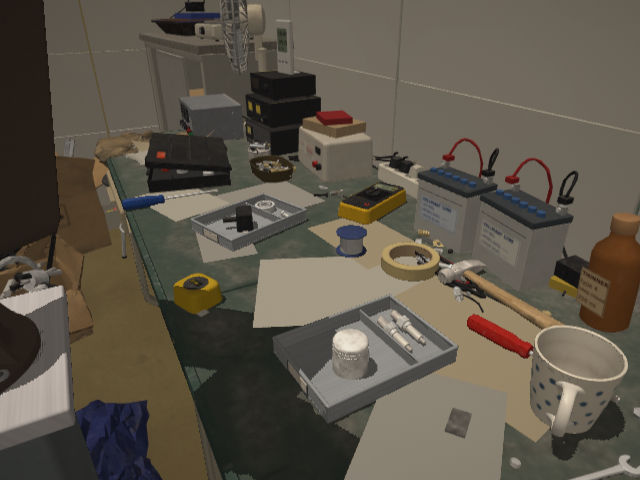

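View pics/side0.png

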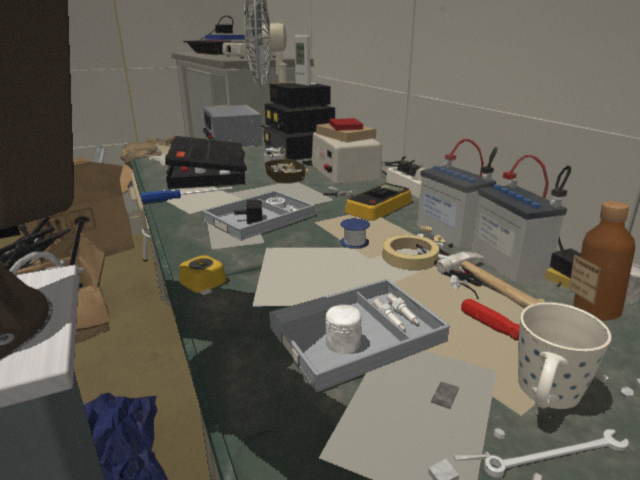

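The piston sits in the right-hand plug tray at about (350,355) in the scene picture. The coil is in the left-hand bearing tray at about (240,220), and the bench between the trays, around (277,278), is bare. The nearby obstacles, the mug at (575,370) and the bottle, are off to the right. I'll go above the piston for a wrist view.

{"api": "arm_command", "payload": {"commands": [{"tx": -0.1, "ty": 0.08}, {"tx": -0.2, "ty": 0.155}, {"tx": -0.3, "ty": 0.23}, {"tx": -0.4, "ty": 0.31}, {"tx": -0.5, "ty": 0.385}, {"tx": -0.6, "ty": 0.46}, {"tx": -0.7, "ty": 0.54}, {"tx": -0.81, "ty": 0.62}], "claw": 0.75}}

```text
invalid input
```

{"api": "arm_command", "payload": {"commands": [{"tx": -0.1, "ty": 0.08}, {"tx": -0.2, "ty": 0.155}, {"tx": -0.3, "ty": 0.23}, {"tx": -0.4, "ty": 0.31}, {"tx": -0.5, "ty": 0.385}, {"tx": -0.6, "ty": 0.46}, {"tx": -0.7, "ty": 0.54}, {"tx": -0.77, "ty": 0.6}]}}

```text
invalid input
```

```bash
cat >> h.py <<'E'
np.set_printoptions(precision=3,suppress=True)
def go(pos,yaw):
    s=get_state();R=cv2.Rodrigues(np.zeros(3))[0]
    from scipy.spatial.transform import Rotation as Ro
    R=Ro.from_euler("xyz",s["ee_rot"]).as_matrix()
    d=R.T@(np.array(pos)-s["eef_pos"])/.25
    dy=(yaw-s["ee_rot"][2]+np.pi)%(2*np.pi)-np.pi
    print("txyz",d,"twist",-dy/np.pi)
def st():
    s=get_state();print("t",round(s["t"],2),s["eef_pos"],s["ee_rot"],"w",round(s["width"],4),"F",np.array(s["force"]),"q",np.array(s["q"]))
E
python3 - <<'E'
from h import *
st();save("wrist","w1.png");print(np.array(calibration("wrist")["extrinsics"])[:3])
for n,z in (("piston",.003),("plug_tray_bay",.003),("plug_tray",0),("spark_plug_1",.003),("free_spot",0)):
    for r in spot_point(n,"wrist")[:2]: print(n,round(r["score"],2),np.array(r["uv"]),proj_z("wrist",r["uv"],z))
E
```

```text
t 0.9 [ 0.159 -0.656  0.227] [-3.142  0.    -2.904] w 0.0874 F [ 1.034  0.135 -0.473] q [-1.045  0.359  0.012  0.    -1.224 -0.288]
[[-0.236  0.934  0.267  0.087]
 [ 0.972  0.227  0.064 -0.673]
 [-0.001  0.275 -0.962  0.385]]
```

View pics/w1.png

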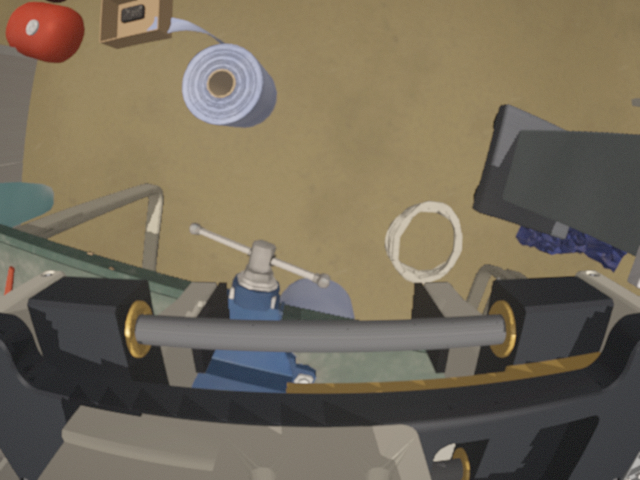

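The wrist picture shows the floor and a bench vice: the arm has not moved, because the calls were refused. The camera looks on the tool's +x side, so I'll stand beyond the tray and try again with full rows.

{"api": "arm_command", "payload": {"commands": [{"tx": -0.12, "ty": 0.07, "tz": 0, "twist": 0}, {"tx": -0.25, "ty": 0.14, "tz": 0, "twist": 0}, {"tx": -0.37, "ty": 0.21, "tz": 0, "twist": 0}, {"tx": -0.5, "ty": 0.28, "tz": 0, "twist": 0}, {"tx": -0.62, "ty": 0.35, "tz": 0, "twist": 0}, {"tx": -0.75, "ty": 0.42, "tz": 0, "twist": 0}, {"tx": -0.87, "ty": 0.49, "tz": 0, "twist": 0}, {"tx": -1.0, "ty": 0.56, "tz": 0, "twist": 0}], "claw": 0.75, "grip_force": 25}}

```text
t: 1.87
eef_pos: [0.3699, -0.4597, 0.2269]
ee_rot: [-3.141, 0.0, -2.904]
force: [1.1, -0.8, -0.7]
width: 0.0658
gripper_force: 0.0
```

{"api": "arm_command", "payload": {"commands": [{"tx": -0.12, "ty": 0.07, "tz": 0, "twist": 0.01}, {"tx": -0.25, "ty": 0.14, "tz": 0, "twist": 0.02}, {"tx": -0.37, "ty": 0.21, "tz": 0, "twist": 0.03}, {"tx": -0.5, "ty": 0.28, "tz": 0, "twist": 0.04}, {"tx": -0.62, "ty": 0.35, "tz": 0, "twist": 0.05}, {"tx": -0.75, "ty": 0.42, "tz": 0, "twist": 0.06}, {"tx": -0.87, "ty": 0.49, "tz": 0, "twist": 0.07}, {"tx": -1.0, "ty": 0.56, "tz": 0, "twist": 0.075}]}}

```text
t: 2.53
eef_pos: [0.5799, -0.2647, 0.2269]
ee_rot: [-3.142, 0.0, -3.141]
force: [0.8, -0.5, 0.0]
width: 0.0658
gripper_force: 0.0
```

Run:
```python
from h import *
st();save("wrist","w2.png")
for n,z in (("piston",.003),("plug_tray_bay",.003),("plug_tray",0),("spark_plug_1",.003),("free_spot",0)):
    for r in spot_point(n,"wrist")[:2]: print(n,round(r["score"],2),np.array(r["uv"]),proj_z("wrist",r["uv"],z))
r=boxes_of("piston","wrist")[:1];print(r)
```

```text
t 2.53 [ 0.58  -0.265  0.227] [-3.142  0.    -3.141] w 0.0658 F [ 0.85  -0.486  0.018] q [-0.123  0.297 -0.076  0.    -1.197 -1.448]
piston 0.88 [325.1 117.9] [ 0.487 -0.259  0.003]
plug_tray_bay 0.58 [332.2 119.8] [ 0.487 -0.253  0.003]
spark_plug_1 0.94 [350.3 225.8] [ 0.595 -0.234  0.003]
spark_plug_1 0.66 [345.1 204. ] [ 0.572 -0.24   0.003]
free_spot 0.71 [546.5 138.7] [ 0.488 -0.003  0.   ]
[{'rect': [300.7, 93.2, 352.7, 142.7], 'score': 0.83}]
```

View pics/w2.png

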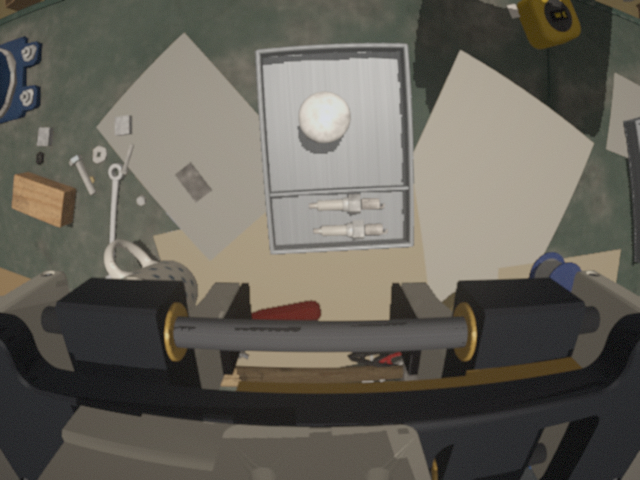

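Wrist view: the plug tray has its rim corners at about (257,50), (408,44), (412,247) and (274,253). The piston crown is at (326,118) and the two plugs at (345,204) and (350,230).

Run:
```python
from h import *
m=regions_of("piston","wrist")[0]["region"];ys,xs=np.nonzero(m);print(len(xs),xs.min(),xs.max(),ys.min(),ys.max())
for uv in ((326.7,118),(325,118)): print(proj_z("wrist",uv,.051))
for uv in ((301,118),(351,118),(326,93),(326,143)): print("edge",proj_z("wrist",uv,.051))
c=[proj_z("wrist",uv,.028) for uv in ((257,50),(408,44),(412,247),(274,253))];print(np.array(c),np.mean(c,0))
b=[proj_z("wrist",uv,.0) for uv in [(330,119)]]
print("bay from corners",(c[0]+c[1])/2+ ((c[2]+c[3])-(c[0]+c[1]))/2*(73/204))
go((.487,-.26,.1),np.pi)
```

```text
2108 298 350 92 142
[ 0.485 -0.261  0.051]
[ 0.485 -0.263  0.051]
edge [ 0.485 -0.284  0.051]
edge [ 0.485 -0.24   0.051]
edge [ 0.462 -0.262  0.051]
edge [ 0.508 -0.262  0.051]
[[ 0.415 -0.328  0.028]
 [ 0.407 -0.183  0.028]
 [ 0.611 -0.173  0.028]
 [ 0.617 -0.314  0.028]] [ 0.513 -0.249  0.028]
bay from corners [ 0.484 -0.251  0.028]
txyz [0.365 0.028 0.507] twist 0.0003445168118446639
```

{"api": "arm_command", "payload": {"commands": [{"tx": 0.1, "ty": 0, "tz": 0, "twist": 0}, {"tx": 0.2, "ty": 0.01, "tz": 0.05, "twist": 0}, {"tx": 0.3, "ty": 0.01, "tz": 0.15, "twist": 0}, {"tx": 0.38, "ty": 0.01, "tz": 0.25, "twist": 0}, {"tx": 0.38, "ty": 0.01, "tz": 0.35, "twist": 0}, {"tx": 0.38, "ty": 0.01, "tz": 0.45, "twist": 0}, {"tx": 0.38, "ty": 0.01, "tz": 0.5, "twist": 0}, {"tx": 0.38, "ty": 0.01, "tz": 0.5, "twist": 0}], "claw": 0.66}}

```text
t: 3.6
eef_pos: [0.4812, -0.2641, 0.099]
ee_rot: [3.14, -0.004, -3.141]
force: [-0.2, -0.2, 0.0]
width: 0.0576
gripper_force: 0.0
```

{"api": "arm_command", "payload": {"commands": [{"tx": 0, "ty": 0, "tz": 0.06, "twist": 0}, {"tx": 0, "ty": 0, "tz": 0.12, "twist": 0}, {"tx": 0, "ty": 0, "tz": 0.18, "twist": 0}, {"tx": 0, "ty": 0, "tz": 0.24, "twist": 0}, {"tx": 0, "ty": 0, "tz": 0.3, "twist": 0}, {"tx": 0, "ty": 0, "tz": 0.34, "twist": 0}, {"tx": 0, "ty": 0, "tz": 0.35, "twist": 0}, {"tx": 0, "ty": 0, "tz": 0.35, "twist": 0}]}}

```text
t: 4.27
eef_pos: [0.4838, -0.2641, 0.0141]
ee_rot: [-3.142, -0.001, -3.14]
force: [1.1, -0.2, 0.5]
width: 0.0578
gripper_force: 0.0
```

{"api": "arm_command", "payload": {"commands": [{"tx": 0, "ty": 0, "tz": 0, "twist": 0}, {"tx": 0, "ty": 0, "tz": 0, "twist": 0}, {"tx": 0, "ty": 0, "tz": 0, "twist": 0}, {"tx": 0, "ty": 0, "tz": 0, "twist": 0}, {"tx": 0, "ty": 0, "tz": 0, "twist": 0}, {"tx": 0, "ty": 0, "tz": 0, "twist": 0}, {"tx": 0, "ty": 0, "tz": 0, "twist": 0}, {"tx": 0, "ty": 0, "tz": 0, "twist": 0}], "claw": 0.3, "grip_force": 25}}

```text
t: 4.93
eef_pos: [0.4846, -0.2639, 0.0151]
ee_rot: [-3.141, 0.001, -3.139]
force: [-1.0, 1.3, 6.5]
width: 0.0451
gripper_force: 25.0
```

{"api": "arm_command", "payload": {"commands": [{"tx": 0, "ty": 0, "tz": -0.08, "twist": 0}, {"tx": 0, "ty": 0, "tz": -0.16, "twist": 0}, {"tx": 0, "ty": 0, "tz": -0.24, "twist": 0}, {"tx": 0, "ty": 0, "tz": -0.32, "twist": 0}, {"tx": 0, "ty": 0.1, "tz": -0.36, "twist": 0}, {"tx": 0, "ty": 0.2, "tz": -0.36, "twist": 0}, {"tx": 0, "ty": 0.3, "tz": -0.36, "twist": 0}, {"tx": 0, "ty": 0.4, "tz": -0.36, "twist": 0}]}}

```text
t: 5.6
eef_pos: [0.4834, -0.1629, 0.1044]
ee_rot: [3.141, 0.001, -3.14]
force: [-0.1, 0.3, -2.1]
width: 0.0454
gripper_force: 24.9
```

{"api": "arm_command", "payload": {"commands": [{"tx": 0, "ty": 0.1, "tz": 0, "twist": 0}, {"tx": 0, "ty": 0.2, "tz": 0, "twist": 0}, {"tx": 0, "ty": 0.3, "tz": 0, "twist": 0}, {"tx": 0, "ty": 0.4, "tz": 0.05, "twist": 0}, {"tx": 0, "ty": 0.5, "tz": 0.1, "twist": 0}, {"tx": 0, "ty": 0.58, "tz": 0.15, "twist": 0}, {"tx": 0, "ty": 0.62, "tz": 0.2, "twist": 0}, {"tx": 0, "ty": 0.62, "tz": 0.25, "twist": 0}]}}

```text
t: 6.27
eef_pos: [0.4837, -0.0069, 0.0413]
ee_rot: [3.141, 0.001, -3.137]
force: [0.7, -0.1, -0.9]
width: 0.0457
gripper_force: 24.9
```

{"api": "arm_command", "payload": {"commands": [{"tx": 0, "ty": 0, "tz": 0.03, "twist": 0}, {"tx": 0, "ty": 0, "tz": 0.06, "twist": 0}, {"tx": 0, "ty": 0, "tz": 0.08, "twist": 0}, {"tx": 0, "ty": 0, "tz": 0.095, "twist": 0}, {"tx": 0, "ty": 0, "tz": 0.105, "twist": 0}, {"tx": 0, "ty": 0, "tz": 0.11, "twist": 0}, {"tx": 0, "ty": 0, "tz": 0.115, "twist": 0}, {"tx": 0, "ty": 0, "tz": 0.118, "twist": 0}]}}

```text
t: 6.93
eef_pos: [0.4836, -0.0089, 0.0122]
ee_rot: [3.141, 0.0, -3.14]
force: [-0.2, -0.5, -1.7]
width: 0.0453
gripper_force: 24.9
```

{"api": "arm_command", "payload": {"commands": [{"tx": 0, "ty": 0, "tz": 0.002, "twist": 0}, {"tx": 0, "ty": 0, "tz": 0.004, "twist": 0}, {"tx": 0, "ty": 0, "tz": 0.006, "twist": 0}, {"tx": 0, "ty": 0, "tz": 0.006, "twist": 0}, {"tx": 0, "ty": 0, "tz": 0.006, "twist": 0}, {"tx": 0, "ty": 0, "tz": 0.006, "twist": 0}, {"tx": 0, "ty": 0, "tz": 0.006, "twist": 0}, {"tx": 0, "ty": 0, "tz": 0.006, "twist": 0}]}}

```text
t: 7.6
eef_pos: [0.4836, -0.0089, 0.012]
ee_rot: [3.142, 0.001, -3.139]
force: [-5.5, -0.2, 15.3]
width: 0.0456
gripper_force: 25.0
```

Contact with the bench. Now I'll release, lift, and go on to look at the coil.

{"api": "arm_command", "payload": {"commands": [{"tx": 0, "ty": 0, "tz": -0.004, "twist": 0}, {"tx": 0, "ty": 0, "tz": -0.004, "twist": 0}, {"tx": 0, "ty": 0, "tz": -0.004, "twist": 0}, {"tx": 0, "ty": 0, "tz": -0.004, "twist": 0}, {"tx": 0, "ty": 0, "tz": -0.05, "twist": 0}, {"tx": 0, "ty": 0, "tz": -0.15, "twist": 0}, {"tx": 0, "ty": 0, "tz": -0.3, "twist": 0}, {"tx": 0, "ty": 0, "tz": -0.45, "twist": 0}], "claw": 0.75}}

```text
t: 8.27
eef_pos: [0.4824, -0.0091, 0.1235]
ee_rot: [-3.14, -0.003, -3.139]
force: [1.2, 0.4, 0.5]
width: 0.0657
gripper_force: 0.0
```

{"api": "arm_command", "payload": {"commands": [{"tx": -0.05, "ty": 0.12, "tz": -0.1, "twist": 0}, {"tx": -0.1, "ty": 0.25, "tz": -0.2, "twist": 0}, {"tx": -0.15, "ty": 0.37, "tz": -0.3, "twist": 0}, {"tx": -0.2, "ty": 0.5, "tz": -0.4, "twist": 0}, {"tx": -0.25, "ty": 0.62, "tz": -0.4, "twist": 0}, {"tx": -0.3, "ty": 0.75, "tz": -0.4, "twist": 0}, {"tx": -0.35, "ty": 0.87, "tz": -0.4, "twist": 0}, {"tx": -0.4, "ty": 0.94, "tz": -0.4, "twist": 0}]}}

```text
t: 8.93
eef_pos: [0.5833, 0.2294, 0.2228]
ee_rot: [3.141, 0.0, -3.138]
force: [0.7, -1.6, -0.2]
width: 0.0659
gripper_force: 0.0
```

Run:
```python
from h import *
st();save("wrist","w3.png")
for n,z in (("piston",0),("ignition_coil",.003),("bearing_tray_bay",.003)):
    for r in spot_point(n,"wrist")[:2]: print(n,round(r["score"],2),np.array(r["uv"]),proj_z("wrist",r["uv"],z))
m=regions_of("ignition_coil","wrist")
m=m[0]["region"];ys,xs=np.nonzero(m);print(len(xs),xs.min(),xs.max(),ys.min(),ys.max())
im=cv2.imread("pics/w3.png")
cv2.imwrite("pics/w3c.png",cv2.resize(im[20:280,210:470],None,fx=2.3,fy=2.3,interpolation=cv2.INTER_CUBIC))
```

```text
t 8.93 [0.583 0.229 0.223] [ 3.141  0.    -3.138] w 0.0659 F [ 0.693 -1.58  -0.161] q [ 0.686  0.282 -0.106 -0.    -1.182 -2.253]
piston 0.8 [110.6 127.8] [ 0.485 -0.007  0.   ]
ignition_coil 0.68 [316.  124.1] [0.493 0.223 0.003]
bearing_tray_bay 0.62 [315.9 126.7] [0.496 0.222 0.003]
bearing_tray_bay 0.54 [111.2 127.9] [ 0.484 -0.007  0.003]
2508 277 349 93 160
```

View pics/w3c.png

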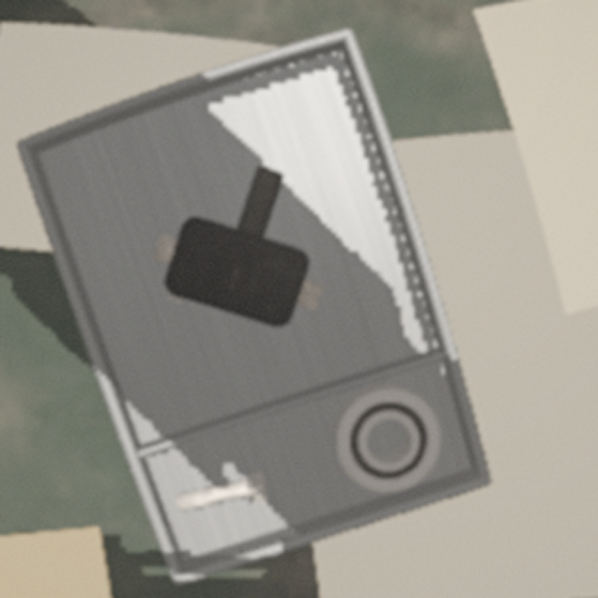

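The crop shows the coil's block at crop corners of about (188,217), (308,250), (283,325) and (167,288). Its stub points up to (269,170), and the tray is turned about 0.3 rad, with the bearing at (388,440) and the bolt at (220,492).

Run:
```python
from h import *
f=lambda u,z:proj_z("wrist",(210+u[0]/2.3,20+u[1]/2.3),z)
im=cv2.imread("pics/w3.png");g=im.max(2);g=g[20:280,210:470]
m=regions_of("ignition_coil","wrist")[0]["region"][20:280,210:470]
d=((g<75)&cv2.dilate(m.astype(np.uint8),np.ones((5,5))).astype(bool)).astype(np.uint8)
d=cv2.resize(d*255,None,fx=2.3,fy=2.3)>127
d=d.astype(np.uint8)
o=cv2.morphologyEx(d,cv2.MORPH_OPEN,np.ones((45,45)))  # drops the stub
o=cv2.morphologyEx(d,cv2.MORPH_OPEN,cv2.getStructuringElement(cv2.MORPH_ELLIPSE,(45,45)))
cs=max(cv2.findContours(o,0,2)[0],key=cv2.contourArea)[:,0]
W=np.array([f(p,.043)[:2] for p in cs])
r=cv2.minAreaRect((W*1000).astype(np.float32));print("rect mm",r)
stub=[f(p,.029) for p in ((269,170),(250,235))];print(stub,"stub yaw dir",np.arctan2(*(stub[0]-stub[1])[[1,0]]))
c4=np.array([f(p,.043) for p in ((188,217),(308,250),(283,325),(167,288))]);print(c4,c4.mean(0))
c=np.array([f(p,.028) for p in ((20,145),(350,32),(490,482),(178,578))]);print(c)
print("bay",(c[0]+c[1])/2+((c[2]+c[3])-(c[0]+c[1]))/2*73/204,"piston",proj_z("wrist",(boxes_of("piston","wrist")[0]["rect"][0]/2+boxes_of("piston","wrist")[0]["rect"][2]/2,127),.048))
```

```text
rect mm ((506.3080749511719, 219.0214080810547), (50.843929290771484, 33.71836853027344), 72.20748138427734)
[array([0.465, 0.232, 0.029]), array([0.492, 0.224, 0.029])] stub yaw dir 2.866370827476688
[[0.486 0.2   0.043]
 [0.499 0.247 0.043]
 [0.528 0.237 0.043]
 [0.514 0.192 0.043]] [0.507 0.219 0.043]
[[0.451 0.128 0.028]
 [0.405 0.265 0.028]
 [0.595 0.329 0.028]
 [0.64  0.192 0.028]]
bay [0.496 0.22  0.028] piston [0.484 0.006 0.048]
```

{"api": "arm_command", "payload": {"commands": [{"tx": 0.1, "ty": 0, "tz": 0.05, "twist": 0.03}, {"tx": 0.2, "ty": -0.02, "tz": 0.13, "twist": 0.05}, {"tx": 0.27, "ty": -0.04, "tz": 0.23, "twist": 0.08}, {"tx": 0.306, "ty": -0.04, "tz": 0.33, "twist": 0.0955}, {"tx": 0.306, "ty": -0.04, "tz": 0.43, "twist": 0.0955}, {"tx": 0.306, "ty": -0.04, "tz": 0.5, "twist": 0.0955}, {"tx": 0.306, "ty": -0.04, "tz": 0.5, "twist": 0.0955}, {"tx": 0.306, "ty": -0.04, "tz": 0.5, "twist": 0.0955}], "claw": 0.82}}

```text
t: 10.0
eef_pos: [0.5062, 0.2155, 0.0982]
ee_rot: [-3.14, -0.0, 2.844]
force: [-0.3, 0.1, 0.2]
width: 0.072
gripper_force: 0.0
```

Run:
```python
from h import *
st();go((.5065,.219,.0145),2.845)
```

```text
t 10.0 [0.506 0.216 0.098] [-3.14  -0.     2.844] w 0.072 F [-0.315  0.138  0.237] q [ 0.759  0.276 -0.432  0.    -0.864 -2.628]
txyz [0.003 0.014 0.335] twist -0.0004747847764827988
```

{"api": "arm_command", "payload": {"commands": [{"tx": 0, "ty": 0.014, "tz": 0.06, "twist": 0}, {"tx": 0, "ty": 0.014, "tz": 0.12, "twist": 0}, {"tx": 0, "ty": 0.014, "tz": 0.18, "twist": 0}, {"tx": 0, "ty": 0.014, "tz": 0.24, "twist": 0}, {"tx": 0, "ty": 0.014, "tz": 0.28, "twist": 0}, {"tx": 0, "ty": 0.014, "tz": 0.32, "twist": 0}, {"tx": 0, "ty": 0.014, "tz": 0.335, "twist": 0}, {"tx": 0, "ty": 0.014, "tz": 0.335, "twist": 0}]}}

```text
t: 10.67
eef_pos: [0.5075, 0.2194, 0.0141]
ee_rot: [-3.141, -0.0, 2.844]
force: [0.8, -0.3, 0.5]
width: 0.0722
gripper_force: 0.0
```

{"api": "arm_command", "payload": {"commands": [{"tx": 0, "ty": 0, "tz": 0, "twist": 0}, {"tx": 0, "ty": 0, "tz": 0, "twist": 0}, {"tx": 0, "ty": 0, "tz": 0, "twist": 0}, {"tx": 0, "ty": 0, "tz": 0, "twist": 0}, {"tx": 0, "ty": 0, "tz": 0, "twist": 0}, {"tx": 0, "ty": 0, "tz": 0, "twist": 0}, {"tx": 0, "ty": 0, "tz": 0, "twist": 0}, {"tx": 0, "ty": 0, "tz": 0, "twist": 0}], "claw": 0.4, "grip_force": 30}}

```text
t: 11.33
eef_pos: [0.508, 0.2202, 0.015]
ee_rot: [3.14, 0.001, 2.844]
force: [0.3, 2.0, 6.4]
width: 0.0532
gripper_force: 30.0
```

{"api": "arm_command", "payload": {"commands": [{"tx": 0, "ty": 0, "tz": -0.04, "twist": 0}, {"tx": 0, "ty": 0, "tz": -0.12, "twist": 0}, {"tx": 0, "ty": 0, "tz": -0.22, "twist": 0}, {"tx": 0, "ty": 0, "tz": -0.32, "twist": 0}, {"tx": 0, "ty": 0, "tz": -0.42, "twist": 0}, {"tx": 0, "ty": 0, "tz": -0.52, "twist": 0}, {"tx": 0, "ty": 0, "tz": -0.6, "twist": 0}, {"tx": 0, "ty": 0, "tz": -0.62, "twist": 0}]}}

```text
t: 12.0
eef_pos: [0.5083, 0.22, 0.1731]
ee_rot: [3.138, 0.003, 2.844]
force: [0.5, -0.1, -1.3]
width: 0.0533
gripper_force: 29.9
```

{"api": "arm_command", "payload": {"commands": [{"tx": -0.02, "ty": -0.07, "tz": 0, "twist": 0}, {"tx": -0.05, "ty": -0.18, "tz": 0, "twist": 0}, {"tx": -0.08, "ty": -0.3, "tz": 0, "twist": 0}, {"tx": -0.11, "ty": -0.42, "tz": 0, "twist": 0}, {"tx": -0.14, "ty": -0.54, "tz": 0, "twist": 0}, {"tx": -0.175, "ty": -0.66, "tz": 0, "twist": 0}, {"tx": -0.21, "ty": -0.78, "tz": 0, "twist": 0}, {"tx": -0.24, "ty": -0.91, "tz": 0, "twist": 0}]}}

```text
t: 12.67
eef_pos: [0.4969, -0.017, 0.1686]
ee_rot: [-3.141, -0.002, 2.844]
force: [0.3, -0.4, -2.2]
width: 0.0533
gripper_force: 29.9
```

{"api": "arm_command", "payload": {"commands": [{"tx": -0.035, "ty": -0.13, "tz": 0, "twist": 0}, {"tx": -0.07, "ty": -0.26, "tz": 0, "twist": 0}, {"tx": -0.1, "ty": -0.39, "tz": 0, "twist": 0}, {"tx": -0.135, "ty": -0.52, "tz": 0, "twist": 0}, {"tx": -0.17, "ty": -0.65, "tz": 0, "twist": 0}, {"tx": -0.2, "ty": -0.77, "tz": 0, "twist": 0}, {"tx": -0.23, "ty": -0.86, "tz": 0, "twist": 0}, {"tx": -0.24, "ty": -0.91, "tz": 0, "twist": 0}]}}

```text
t: 13.33
eef_pos: [0.4874, -0.2528, 0.1682]
ee_rot: [-3.141, -0.002, 2.842]
force: [0.2, 0.1, -2.4]
width: 0.0533
gripper_force: 29.9
```

Run:
```python
from h import *
st();go((.490,-.251,.0151),2.844)
```

```text
t 13.33 [ 0.487 -0.253  0.168] [-3.141 -0.002  2.842] w 0.0533 F [ 0.155  0.056 -2.413] q [-0.122  0.201 -0.349 -0.    -1.024 -1.749]
txyz [-0.009  0.01   0.612] twist -0.0007546532180570594
```

{"api": "arm_command", "payload": {"commands": [{"tx": 0, "ty": 0, "tz": 0.1, "twist": 0}, {"tx": 0, "ty": 0, "tz": 0.2, "twist": 0}, {"tx": 0, "ty": 0, "tz": 0.3, "twist": 0}, {"tx": 0, "ty": 0, "tz": 0.38, "twist": 0}, {"tx": 0, "ty": 0, "tz": 0.46, "twist": 0}, {"tx": 0, "ty": 0, "tz": 0.52, "twist": 0}, {"tx": 0, "ty": 0, "tz": 0.56, "twist": 0}, {"tx": 0, "ty": 0, "tz": 0.58, "twist": 0}]}}

```text
t: 14.0
eef_pos: [0.4872, -0.2501, 0.0225]
ee_rot: [-3.141, -0.003, 2.844]
force: [0.3, -0.8, -1.6]
width: 0.0532
gripper_force: 29.9
```

{"api": "arm_command", "payload": {"commands": [{"tx": 0, "ty": 0, "tz": 0.005, "twist": 0}, {"tx": 0, "ty": 0, "tz": 0.01, "twist": 0}, {"tx": 0, "ty": 0, "tz": 0.015, "twist": 0}, {"tx": 0, "ty": 0, "tz": 0.02, "twist": 0}, {"tx": 0, "ty": 0, "tz": 0.024, "twist": 0}, {"tx": 0, "ty": 0, "tz": 0.027, "twist": 0}, {"tx": 0, "ty": 0, "tz": 0.03, "twist": 0}, {"tx": 0, "ty": 0, "tz": 0.03, "twist": 0}]}}

```text
t: 14.67
eef_pos: [0.4886, -0.2506, 0.0169]
ee_rot: [3.142, 0.0, 2.844]
force: [0.2, -0.3, -1.8]
width: 0.0534
gripper_force: 29.9
```

{"api": "arm_command", "payload": {"commands": [{"tx": 0, "ty": 0, "tz": 0.003, "twist": 0}, {"tx": 0, "ty": 0, "tz": 0.005, "twist": 0}, {"tx": 0, "ty": 0, "tz": 0.006, "twist": 0}, {"tx": 0, "ty": 0, "tz": 0.007, "twist": 0}, {"tx": 0, "ty": 0, "tz": 0.008, "twist": 0}, {"tx": 0, "ty": 0, "tz": 0.008, "twist": 0}, {"tx": 0, "ty": 0, "tz": 0.008, "twist": 0}, {"tx": 0, "ty": 0, "tz": 0.008, "twist": 0}]}}

```text
t: 15.33
eef_pos: [0.4886, -0.2506, 0.015]
ee_rot: [-3.142, 0.0, 2.844]
force: [-0.9, 0.8, 3.1]
width: 0.0531
gripper_force: 30.0
```

{"api": "arm_command", "payload": {"commands": [{"tx": 0, "ty": 0, "tz": 0, "twist": 0}, {"tx": 0, "ty": 0, "tz": 0, "twist": 0}, {"tx": 0, "ty": 0, "tz": 0, "twist": 0}, {"tx": 0, "ty": 0, "tz": 0, "twist": 0}, {"tx": 0, "ty": 0, "tz": -0.05, "twist": 0}, {"tx": 0, "ty": 0, "tz": -0.15, "twist": 0}, {"tx": 0, "ty": 0, "tz": -0.3, "twist": 0}, {"tx": 0, "ty": 0, "tz": -0.45, "twist": 0}], "claw": 0.82}}

```text
t: 16.0
eef_pos: [0.4877, -0.2504, 0.1277]
ee_rot: [-3.141, -0.003, 2.844]
force: [1.4, -1.2, 0.0]
width: 0.072
gripper_force: 0.0
```

Run:
```python
from h import *
st();go((.59,-.14,.225),np.pi)
```

```text
t 16.0 [ 0.488 -0.25   0.128] [-3.141 -0.003  2.844] w 0.072 F [ 1.373 -1.195  0.   ] q [-0.117  0.24  -0.401 -0.    -0.932 -1.752]
txyz [-0.26   0.542 -0.39 ] twist -0.09480918738720695
```

{"api": "arm_command", "payload": {"commands": [{"tx": -0.03, "ty": 0.07, "tz": -0.1, "twist": -0.02}, {"tx": -0.06, "ty": 0.14, "tz": -0.2, "twist": -0.04}, {"tx": -0.1, "ty": 0.21, "tz": -0.3, "twist": -0.06}, {"tx": -0.14, "ty": 0.28, "tz": -0.39, "twist": -0.08}, {"tx": -0.18, "ty": 0.35, "tz": -0.39, "twist": -0.095}, {"tx": -0.21, "ty": 0.42, "tz": -0.39, "twist": -0.095}, {"tx": -0.24, "ty": 0.5, "tz": -0.39, "twist": -0.095}, {"tx": -0.26, "ty": 0.54, "tz": -0.39, "twist": -0.095}]}}

```text
t: 16.67
eef_pos: [0.5915, -0.139, 0.2245]
ee_rot: [3.141, 0.0, -3.14]
force: [-0.3, -1.0, -0.1]
width: 0.0718
gripper_force: 0.0
```

Run:
```python
from h import *
st();save("wrist","w4.png")
for n,z in (("piston",0),("ignition_coil",.003),("plug_tray_bay",.003)):
    for r in spot_point(n,"wrist")[:1]: print(n,round(r["score"],2),np.array(r["uv"]),proj_z("wrist",r["uv"],z))
b=boxes_of("piston","wrist")[0]["rect"];print(b)
x=(b[0]+b[2])/2;y=(b[1]+b[3])/2;print(proj_z("wrist",(x,y),.048),proj_z("wrist",(x,y),.024))
```

```text
t 16.67 [ 0.591 -0.139  0.224] [ 3.141  0.    -3.14 ] w 0.0718 F [-0.35  -1.008 -0.06 ] q [ 0.09   0.25  -0.147 -0.    -1.174 -1.659]
piston 0.69 [446.2 114.7] [ 0.487 -0.007  0.   ]
ignition_coil 0.64 [216.7  98.9] [ 0.471 -0.247  0.003]
plug_tray_bay 0.75 [212.7 112.2] [ 0.485 -0.252  0.003]
[426.4, 85.0, 483.8, 135.8]
[ 0.484 -0.016  0.048] [ 0.482 -0.007  0.024]
```

View pics/w4.png

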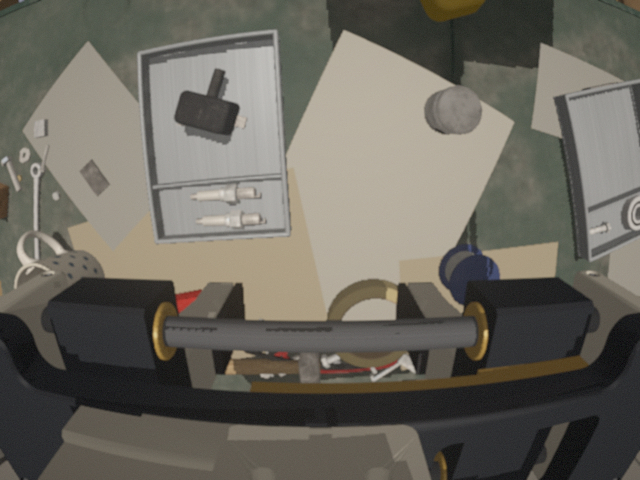

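The wrist view shows the coil standing in the plug bay, with its block at (207,115) and both plugs untouched. The piston stands upright at (455,108), and the spool is at (468,270). Now I'll fetch the piston.

{"api": "arm_command", "payload": {"commands": [{"tx": 0.08, "ty": 0.09, "tz": 0.04, "twist": 0}, {"tx": 0.16, "ty": 0.18, "tz": 0.1, "twist": 0}, {"tx": 0.24, "ty": 0.28, "tz": 0.16, "twist": 0}, {"tx": 0.32, "ty": 0.38, "tz": 0.23, "twist": 0}, {"tx": 0.39, "ty": 0.47, "tz": 0.31, "twist": 0}, {"tx": 0.425, "ty": 0.52, "tz": 0.4, "twist": 0}, {"tx": 0.425, "ty": 0.52, "tz": 0.48, "twist": 0}, {"tx": 0.425, "ty": 0.52, "tz": 0.5, "twist": 0}], "claw": 0.7}}

```text
t: 17.58
eef_pos: [0.4816, -0.0111, 0.0977]
ee_rot: [-3.141, -0.003, -3.141]
force: [0.4, 1.0, -0.2]
width: 0.0614
gripper_force: 0.0
```

Run:
```python
from h import *
st();go((.485,-.0089,.0125),np.pi)
```

```text
t 17.58 [ 0.482 -0.011  0.098] [-3.141 -0.003 -3.141] w 0.0614 F [ 0.416  0.968 -0.249] q [ 0.386  0.173 -0.575 -0.001 -0.825 -1.955]
txyz [-0.015  0.009  0.341] twist 0.00031319778539316086
```

{"api": "arm_command", "payload": {"commands": [{"tx": 0, "ty": 0.005, "tz": 0.06, "twist": 0}, {"tx": 0, "ty": 0.005, "tz": 0.12, "twist": 0}, {"tx": 0, "ty": 0.005, "tz": 0.18, "twist": 0}, {"tx": 0, "ty": 0.005, "tz": 0.24, "twist": 0}, {"tx": 0, "ty": 0.005, "tz": 0.29, "twist": 0}, {"tx": 0, "ty": 0.005, "tz": 0.32, "twist": 0}, {"tx": 0, "ty": 0.005, "tz": 0.34, "twist": 0}, {"tx": 0, "ty": 0.005, "tz": 0.34, "twist": 0}]}}

```text
t: 18.25
eef_pos: [0.4839, -0.01, 0.0144]
ee_rot: [-3.141, -0.001, 3.141]
force: [0.4, 0.3, 1.1]
width: 0.0611
gripper_force: 0.0
```

{"api": "arm_command", "payload": {"commands": [{"tx": 0, "ty": 0, "tz": 0, "twist": 0}, {"tx": 0, "ty": 0, "tz": 0, "twist": 0}, {"tx": 0, "ty": 0, "tz": 0, "twist": 0}, {"tx": 0, "ty": 0, "tz": 0, "twist": 0}, {"tx": 0, "ty": 0, "tz": 0, "twist": 0}, {"tx": 0, "ty": 0, "tz": 0, "twist": 0}, {"tx": 0, "ty": 0, "tz": 0, "twist": 0}, {"tx": 0, "ty": 0, "tz": 0, "twist": 0}], "claw": 0.3, "grip_force": 25}}

```text
t: 18.92
eef_pos: [0.4846, -0.0092, 0.0155]
ee_rot: [3.141, 0.001, -3.141]
force: [-0.3, -0.6, 6.5]
width: 0.0457
gripper_force: 25.0
```

{"api": "arm_command", "payload": {"commands": [{"tx": 0, "ty": 0, "tz": -0.08, "twist": 0}, {"tx": 0, "ty": 0, "tz": -0.16, "twist": 0}, {"tx": 0, "ty": 0, "tz": -0.24, "twist": 0}, {"tx": 0, "ty": 0, "tz": -0.32, "twist": 0}, {"tx": 0, "ty": 0.05, "tz": -0.38, "twist": 0}, {"tx": 0, "ty": 0.13, "tz": -0.4, "twist": 0}, {"tx": 0, "ty": 0.22, "tz": -0.4, "twist": 0}, {"tx": 0, "ty": 0.3, "tz": -0.4, "twist": 0}]}}

```text
t: 19.58
eef_pos: [0.4839, 0.0666, 0.1154]
ee_rot: [3.141, 0.001, 3.141]
force: [0.1, -0.5, -2.2]
width: 0.0453
gripper_force: 24.9
```

Run:
```python
from h import *
st();go((.496,.220,.0155),np.pi)
```

```text
t 19.58 [0.484 0.067 0.115] [3.141 0.001 3.141] w 0.0453 F [ 0.13  -0.526 -2.159] q [ 0.54   0.158 -0.544 -0.    -0.867 -2.111]
txyz [-0.048  0.613  0.4  ] twist -3.558463214171996e-05
```

{"api": "arm_command", "payload": {"commands": [{"tx": -0.01, "ty": 0.09, "tz": 0, "twist": 0}, {"tx": -0.02, "ty": 0.19, "tz": 0, "twist": 0}, {"tx": -0.03, "ty": 0.29, "tz": 0, "twist": 0}, {"tx": -0.04, "ty": 0.39, "tz": 0, "twist": 0}, {"tx": -0.05, "ty": 0.49, "tz": 0, "twist": 0}, {"tx": -0.05, "ty": 0.57, "tz": 0, "twist": 0}, {"tx": -0.05, "ty": 0.61, "tz": 0.03, "twist": 0}, {"tx": -0.05, "ty": 0.61, "tz": 0.08, "twist": 0}]}}

```text
t: 20.25
eef_pos: [0.4971, 0.2206, 0.0952]
ee_rot: [3.14, 0.002, -3.139]
force: [0.4, 0.3, -2.1]
width: 0.0455
gripper_force: 24.9
```

{"api": "arm_command", "payload": {"commands": [{"tx": 0, "ty": 0, "tz": 0.06, "twist": 0}, {"tx": 0, "ty": 0, "tz": 0.12, "twist": 0}, {"tx": 0, "ty": 0, "tz": 0.17, "twist": 0}, {"tx": 0, "ty": 0, "tz": 0.21, "twist": 0}, {"tx": 0, "ty": 0, "tz": 0.24, "twist": 0}, {"tx": 0, "ty": 0, "tz": 0.265, "twist": 0}, {"tx": 0, "ty": 0, "tz": 0.28, "twist": 0}, {"tx": 0, "ty": 0, "tz": 0.28, "twist": 0}]}}

```text
t: 20.92
eef_pos: [0.4962, 0.2178, 0.0242]
ee_rot: [-3.141, -0.001, -3.141]
force: [-0.5, 0.1, -0.9]
width: 0.0454
gripper_force: 24.9
```

{"api": "arm_command", "payload": {"commands": [{"tx": 0, "ty": 0, "tz": 0.006, "twist": 0}, {"tx": 0, "ty": 0, "tz": 0.012, "twist": 0}, {"tx": 0, "ty": 0, "tz": 0.018, "twist": 0}, {"tx": 0, "ty": 0, "tz": 0.022, "twist": 0}, {"tx": 0, "ty": 0, "tz": 0.024, "twist": 0}, {"tx": 0, "ty": 0, "tz": 0.024, "twist": 0}, {"tx": 0, "ty": 0, "tz": 0.024, "twist": 0}, {"tx": 0, "ty": 0, "tz": 0.024, "twist": 0}]}}

```text
t: 21.58
eef_pos: [0.4965, 0.2181, 0.0189]
ee_rot: [3.142, 0.0, -3.141]
force: [-0.4, 0.8, -1.3]
width: 0.0454
gripper_force: 24.9
```

{"api": "arm_command", "payload": {"commands": [{"tx": 0, "ty": 0, "tz": 0.002, "twist": 0}, {"tx": 0, "ty": 0, "tz": 0.004, "twist": 0}, {"tx": 0, "ty": 0, "tz": 0.006, "twist": 0}, {"tx": 0, "ty": 0, "tz": 0.006, "twist": 0}, {"tx": 0, "ty": 0, "tz": 0.006, "twist": 0}, {"tx": 0, "ty": 0, "tz": 0.006, "twist": 0}, {"tx": 0, "ty": 0, "tz": 0.006, "twist": 0}, {"tx": 0, "ty": 0, "tz": 0.006, "twist": 0}]}}

```text
t: 22.25
eef_pos: [0.4966, 0.2182, 0.0185]
ee_rot: [3.141, 0.001, -3.141]
force: [-4.6, -2.5, 11.9]
width: 0.0452
gripper_force: 25.0
```

Contact. Now I'll release and back off to look.

{"api": "arm_command", "payload": {"commands": [{"tx": 0, "ty": 0, "tz": -0.004, "twist": 0}, {"tx": 0, "ty": 0, "tz": -0.004, "twist": 0}, {"tx": 0, "ty": 0, "tz": -0.004, "twist": 0}, {"tx": 0, "ty": 0, "tz": -0.004, "twist": 0}, {"tx": 0, "ty": 0, "tz": -0.05, "twist": 0}, {"tx": 0, "ty": 0, "tz": -0.15, "twist": 0}, {"tx": 0, "ty": 0, "tz": -0.3, "twist": 0}, {"tx": 0, "ty": 0, "tz": -0.45, "twist": 0}], "claw": 0.7}}

```text
t: 22.92
eef_pos: [0.4957, 0.2174, 0.1301]
ee_rot: [-3.139, -0.002, -3.141]
force: [0.3, 0.9, 0.4]
width: 0.0615
gripper_force: 0.0
```

{"api": "arm_command", "payload": {"commands": [{"tx": -0.05, "ty": -0.08, "tz": -0.1, "twist": 0}, {"tx": -0.1, "ty": -0.16, "tz": -0.2, "twist": 0}, {"tx": -0.15, "ty": -0.24, "tz": -0.3, "twist": 0}, {"tx": -0.2, "ty": -0.32, "tz": -0.4, "twist": 0}, {"tx": -0.25, "ty": -0.4, "tz": -0.4, "twist": 0}, {"tx": -0.3, "ty": -0.48, "tz": -0.4, "twist": 0}, {"tx": -0.35, "ty": -0.48, "tz": -0.4, "twist": 0}, {"tx": -0.4, "ty": -0.48, "tz": -0.4, "twist": 0}]}}

```text
t: 23.58
eef_pos: [0.597, 0.0969, 0.2299]
ee_rot: [3.141, 0.0, 3.14]
force: [0.8, 0.9, 0.2]
width: 0.0611
gripper_force: 0.0
```

Run:
```python
from h import *
st();save("wrist","w5.png")
for n,z in (("piston",0.003),("ignition_coil",.003),("bearing_tray_bay",.003)):
    for r in spot_point(n,"wrist")[:1]: print(n,round(r["score"],2),np.array(r["uv"]),proj_z("wrist",r["uv"],z))
```

```text
t 23.58 [0.597 0.097 0.23 ] [3.141 0.    3.14 ] w 0.0611 F [0.845 0.851 0.162] q [ 0.483  0.242 -0.145 -0.    -1.184 -2.055]
piston 0.7 [436.  122.6] [0.502 0.219 0.003]
ignition_coil 0.61 [ 46.1 121.8] [ 0.476 -0.243  0.003]
bearing_tray_bay 0.75 [ 41.1 127.9] [ 0.482 -0.253  0.003]
```

View pics/w5.png

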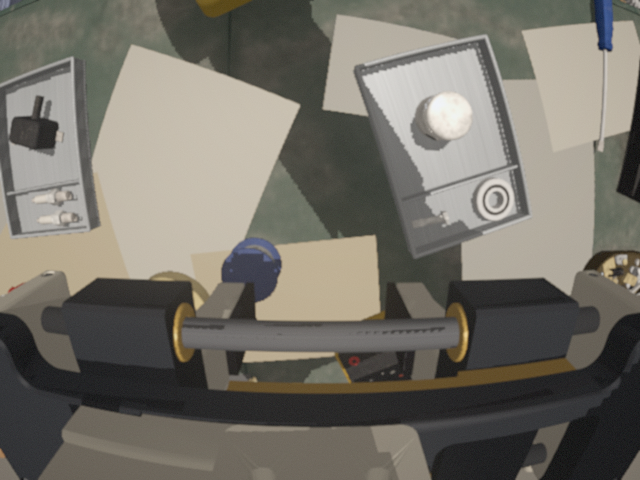

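The picture shows the piston upright in the bearing tray's large bay at (443,118). The coil stands in the plug tray's large bay at (35,130), the small parts and spool are where they were, and the arm is clear.

```bash
python3 -c "from station import job_done; print(job_done())"
```

```text
the job is handed in; nothing more can be done
None
```

The swap is done and handed in at about 24 s of the 67 s allowed: the coil stands on its base in the spark-plug tray's large bay, the piston stands crown-up in the bearing tray's large bay, and the last picture shows nothing else disturbed.

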